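# Hang the dial plate on its spring-clip hook

## Task

Take the dial plate out of its slotted block and hang it by its window on the hook of the stand, with the graduated face outward, away from the post. The hook's spring clip grips the plate, so push it straight down until it is fully home on the rest screw in the hook, whose height differs each time and must be felt, and finish with a firm push of about 15 N; never press on the screw with more than 25 N or jam the plate hard against the hook. Then let go, and leave the other things on the table where they are.

Things in the scene. Friction and masses are not known exactly. Their poses are not given: they have to be found in the camera images.
- plate_grip (a point): Middle of the dial plate's top tab (solid, 44 mm wide, 66 mm tall, 8 mm thick), 15 mm below the top edge, 51 mm above the window. Pinch the tab across its thickness from above, fingers ending above the hook. Axes: x through the thickness, y across, z up. The graduated face with dark scale ticks is on the -x side; the back (+x) is blank.
- plate_eye (a point): Middle of the upper edge of the dial plate's window, 66 mm below the top, 88 mm above the bottom: this rounded edge (4 mm radius) sits on the rest screw in the hook. The window below it is 20 mm wide and 50 mm high, between two 12 mm side rails. Same axes as plate_grip.
- plate_front (a point): An imaginary point 50 mm straight out of the dial plate's graduated face, level with plate_eye: it shows which way the face looks.
- dial_plate: Loose bare aluminium plate, 154 mm tall, 8 mm thick, 0.11 to 0.22 kg, upright in the slotted block, its face turned any way. From the top: tab, window, and a foot 64 mm wide and 38 mm tall. Origin at the middle of its bottom edge; same axes as plate_grip.
- slot_block: Black plastic storage block fixed to the table, 43 x 88 x 32 mm, any yaw; origin at the centre of its underside. Its slot, open at the top, is 11 mm wide (x), 68 mm long (y), 24 mm deep, floor 8 mm up; the plate's foot stands in it: lift straight up.
- hook_seat (a point): Middle of the hook's throat, 120 mm above the table: the highest place of the rest screw's head, on which plate_eye must land; the head really lies 0 to 10 mm lower, not measured. -x points outward, away from the post; z up. Behind, a fixed shoulder faces the throat at x = +4 mm and rises 14 mm over this point; nothing behind it is higher.
- hook_tip (a point): Top of the hook's upturned front end, 15 mm above and 13.5 mm in front (-x) of hook_seat; the end is 9 mm thick, with a screw 4 mm out in front, and 12 mm wide. The window passes over it when plate_eye is 17 to 28 mm higher than hook_seat and enters from the front.
- hook_roller (a point): Nose of the sprung brass roller (spring clip) on the inside of the upturned end, 9 mm above hook_seat, 5.5 mm from the shoulder; it gives way outward up to 5 mm at 3.5 to 10 N. It pinches the plate against the shoulder, so the plate will not fall home by its weight: some 2 to 9 N of push slide it down to the screw.
- hook_stand: Fixed stand that carries the hook: grey base 85 x 90 x 10 mm (x from -45.5 to +39.5 mm), post 18 x 24 mm at x = 9 to 27 mm, hook on top. Origin on the table straight under hook_seat, same axes; yaw varies.
- hook_rest: The hook's bottom beam (12 mm wide, x from -19 to +7 mm, top 12 mm below hook_seat, 6 mm high) with the upright rest screw in it: dark head 9 mm across, set at a different height each time, a rigid stop. Origin at hook_seat, same axes, fixed: it does not tell the screw's height. The clip's friction takes a few newtons of a push first.
- bubble_level: Bystander: round bubble level, 30 mm across, 9 mm high; origin under its centre.
- wafer_case: Bystander: round flat grey case, 73 mm across, 13 mm high; origin under its centre.
- kapton_roll: Bystander: amber tape roll lying flat, 60 mm across, 16 mm high; origin under its centre.
- objective_can: Bystander: white can with black lid, 47 mm across, 62 mm high; origin under its centre.

How it is judged:
On the way, in this order (a step that is already met when the one before it is completed fails the run):
1. The plate is lifted clear of the slotted block (z of dial_plate in the frame of slot_block above 0.034 m), for 0.1 s.
2. The plate hangs with its graduated face outward, fully home on the rest screw, and is pressed down on it with at least 8 N (z of plate_eye in the frame of hook_seat between -0.013 and 0.002 m and x of plate_eye in the frame of hook_seat between -0.005 and 0.005 m and y of plate_eye in the frame of hook_seat between -0.006 and 0.006 m and x of plate_front in the frame of hook_seat below -0.04 m and contact force between dial_plate and hook_rest above 8 N), for 0.1 s.
At the end, for the whole second after the job is handed in: The dial plate hangs released and at rest on the hook: window edge still touching the rest screw, at most 2 mm above and 13 mm below hook_seat, within 5 mm of the seat in depth and 6 mm sideways, graduated face outward, upright within 0.12 rad, square to the hook within 0.3 rad (z of plate_eye in the frame of hook_seat between -0.013 and 0.002 m and x of plate_eye in the frame of hook_seat between -0.005 and 0.005 m and y of plate_eye in the frame of hook_seat between -0.006 and 0.006 m and x of plate_front in the frame of hook_seat below -0.04 m and angle between dial_plate's own z axis and vertical below 0.12 rad and angle between the x axis of dial_plate and the x axis of hook_stand, either way round below 0.3 rad and contact force between dial_plate and hook_rest above 0.05 N and linear speed of dial_plate below 0.02 m/s and contact force between dial_plate and the fingers below 0.1 N).
It fails at once if The plate presses on the rest screw with more than 25 N (contact force between dial_plate and hook_rest above 25 N).
It fails at once if The plate is jammed against the hook and its clip with more than 45 N in all (contact force between dial_plate and hook_stand above 45 N).
It fails at once if The robot itself pushes on the hook stand with more than 25 N (contact force between any of the arm, the fingers and hook_stand above 25 N).
It fails at once if A bystander is moved by more than 20 mm (distance of any of bubble_level, wafer_case, kapton_roll, objective_can from where it was at the start of the episode above 0.02 m).
It also fails if it takes over 70 s, if anything falls off the work surface, if the arm or the gripper's body presses on something with over 40 N, if the wrist force passes 120 N, or if a joint passes its speed limit or range.

## Robot

A 7-joint arm with a two-finger parallel gripper is mounted at the origin on a cart in front of the work surface, level with it; the furniture and walls round the work are solid. World frame = base frame: x ahead of the robot, y to its left, z up, the work surface at z = 0. Lengths are in m, angles in rad, forces in N, time in s.
With the tool pointing down it reaches from about 0.4 to 0.9 m from the base axis. Payload 5.6 kg.
Tool frame: the origin (TCP) lies at the very end of the fingers, on their centre line; the grasp point (between the pads) lies 19 mm behind it; y points along the fingers, x is the direction in which the jaws open and shut, and the axes are right-handed (so a half turn about y gives the same grasp; the last joint's range is limited). The gripper opens to 92 mm and grips with 3 to 60 N. Pads are 20 mm wide; open, the fingers measure 128 mm over their backs; the gripper's body (75 mm by 189 mm) begins 69 mm behind the grasp point.
Start: joints at [1.292, 0.468, -0.012, 1.603, 0.006, 1.071, -0.056], TCP at [0.152, -0.632, 0.215] pointing down, gripper open.
Joint ranges: [-2.53, 2.53], [-0.31, 2.02], [-1.57, 1.55], [0.28, 2.44], [-1.29, 4.43], [0.15, 1.84], [-2.92, 2.92]. Speed limits (rad/s): [2.57, 2.57, 3.14, 3.14, 3.14, 3.14, 3.14].

## Interface

Orientations are given as a 3x3 rotation matrix whose columns are the frame's x, y, z axes.
In Python, from cell import get_state, imaging, bot gives the robot as it stands.
- The arm moves only by the shell command python3 -m jog 'ROWS' [FORCE]. ROWS is JSON, a list of rows, each an object with "offset": the shift along the world's x, y, z in mm, a list of three; "roll": the turn about the world's z in degrees; "jaw": the opening in per cent of the stroke, from 0 (shut) to 100 (fully open). A call has 1 to 12 rows; each row shifts and turns the commanded pose from where the row before left it; what a row does not reach is not made up. A row lasts 1/12 s, in which the tool goes at most 41.7 mm and 7.16 degrees, less where a joint would pass 70% of its speed; a pose out of reach is approached as far as the arm can. A call with a gripper value outside its range is refused whole. The fingers move at their own pace and stop on an object; FORCE is the grip in N (left out, the last holds). Time passes only in rows, so rows that do not move let the fingers close. It gives the time, the measured TCP pose, the force and the opening at its end, in the units of the state.
- get_state(): the state, without advancing time (a new reading comes with each control period).
- imaging.snapshot(name): name is "scene" or "top" or "wrist"; returns a dict with "img" (480x640x3 uint8, red, green, blue), "mtx" (3x3 intrinsics, pixels), "k1" (the pictures are not rectified: a ray, as slopes to the right and down, at radius r is drawn at 1 + k1 r^2 times it, then the intrinsics apply), "eye" and "orientation" of the camera in the world; the wrist camera has in their place "T_tool_cam" (4x4, takes a point from camera to tool coordinates, whose origin is the TCP and whose axes are the tool frame's). Camera axes: x right, y down, z forward; pixel columns grow to the right and rows downward; lengths in m; the calibration is good to about 2 mm. A picture is of the moment at which its call begins: read the wrist's pose just before it. There is no depth.
- bot.sign_off(): hands the job in, once; it reports no verdict.
The state is a dict: "t": time; "q": joint angles; "qd": joint speeds; "joint_torque": joint torques, N m; "tool_pos": TCP position; "tool_rot": TCP orientation; "force": force on the tool from outside, world axes, zero at the start; "moment": the same for the moment, N m; "width": finger opening in m.
Only numpy, scipy, OpenCV 4.12 (cv2) and the standard library are available. Lean on these libraries where they do the work, as an engineer would, in place of code of your own. Each camera call takes 0.05 s, during which the arm holds its last target. There are 200 camera calls.

## Working session

There is one attempt and no reset: what is moved stays moved. The work goes in short steps, Python scripts to look and compute and a shell command to move; the robot and the scene stay as the last step left them, time stands still between calls to the robot, and variables do not carry over. Pictures are saved under pics/ and viewed, on a budget of 10 in all, crops included, one or two more only if the job needs it, and the job is handed in when it is done.

```bash
ls; mkdir -p pics; cat > h.py <<'E'
import numpy as np, cv2
from cell import get_state, imaging, bot
def snap(n):
    s=get_state(); d=imaging.snapshot(n)
    if 'eye' in d: d['R']=np.array(d['orientation']); d['e']=np.array(d['eye'])
    else:
        T=np.array(d['T_tool_cam']); R=np.array(s['tool_rot']); p=np.array(s['tool_pos'])
        d['R']=R@T[:3,:3]; d['e']=R@T[:3,3]+p
    d['K']=np.array(d['mtx']); return d
def ray(d,uv):
    K=d['K']; x=np.array([(uv[0]-K[0,2])/K[0,0],(uv[1]-K[1,2])/K[1,1]]); y=x.copy()
    for _ in range(20): y=x/(1+d['k1']*(y@y))
    return d['R']@np.r_[y,1]
def onz(d,uv,z):
    r=ray(d,uv); return d['e']+r*(z-d['e'][2])/r[2]
def proj(d,P):
    c=d['R'].T@(np.array(P)-d['e']); y=c[:2]/c[2]; y=y*(1+d['k1']*(y@y))
    return d['K'][:2,:2]@y+d['K'][:2,2]
def save(d,f): cv2.imwrite('pics/'+f,d['img'][:,:,::-1])
E
python3 - <<'E'
from h import *
s=get_state(); print({k:np.round(s[k],3).tolist() for k in s})
for n in('scene','top'):
    d=snap(n); save(d,n+'0.png'); print(n,d['e'],d['R'].round(3).tolist(),d['K'][0,0],d['k1'])
E
```

```text
pics
{'t': 0.0, 'q': [1.292, 0.468, -0.012, 1.604, 0.006, 1.071, -0.056], 'qd': [-0.001, -0.001, 0.001, -0.0, 0.0, -0.0, -0.0], 'joint_torque': [0.0, -52.058, -0.012, -24.375, -0.057, 0.018, 0.0], 'tool_pos': [0.152, -0.631, 0.214], 'tool_rot': [[0.234, -0.001, 0.972], [-0.972, 0.002, 0.234], [-0.002, -1.0, -0.0]], 'force': [0.643, -0.078, 0.82], 'moment': [-0.002, -0.017, 0.007], 'width': 0.092}
scene [-0.27246935  0.95208233  0.63195254] [[-0.792, -0.225, 0.568], [-0.61, 0.319, -0.725], [-0.018, -0.921, -0.39]] 591.7525445692618 -0.10448463003684703
top [ 0.26208916 -0.0087852   1.16958133] [[-0.025, -0.981, 0.192], [-1.0, 0.025, -0.001], [-0.004, -0.192, -0.981]] 476.4605541520366 -0.03323797048354843
```

View pics/scene0.png

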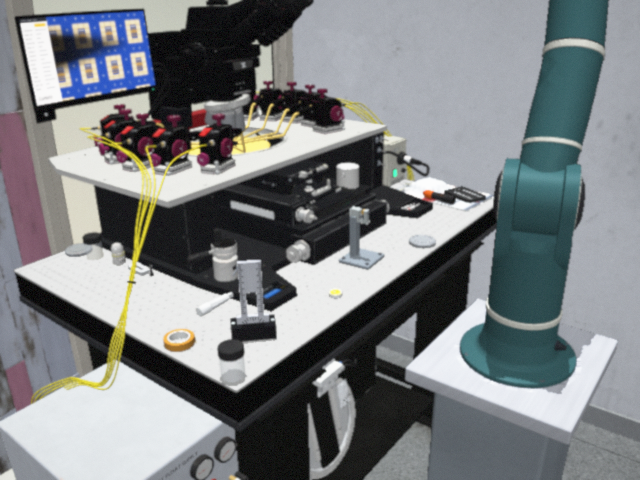

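View pics/top0.png

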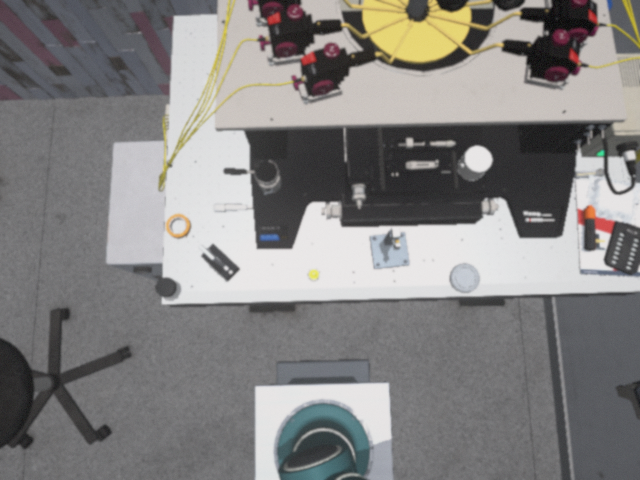

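The scene view shows the plate in its block near (253,300) and the hook near (358,235). In the top view the block is at (220,262) and the stand base at (390,249). The bystanders are the can, tape, level and case. Next I'll enlarge both regions in both views, in one composite.

```bash
python3 - <<'E'
from h import *
t=cv2.imread('pics/top0.png'); s=cv2.imread('pics/scene0.png')
def c(im,x,y,w,h): return cv2.resize(im[y:y+h,x:x+w],(400,300),interpolation=cv2.INTER_CUBIC)
o=np.vstack([np.hstack([c(t,190,235,64,48),c(t,360,222,64,48)]),np.hstack([c(s,190,250,128,96),c(s,322,195,80,60)])])
cv2.imwrite('pics/comp.png',o)
d=snap('top')
for n,uv,z in[('block',(220,262),.032),('base',(390,249),.01),('level',(314,275),.009),('case',(464,277),.013),('tape',(178,226),.016),('can',(167,288),.062)]: print(n,onz(d,uv,z).round(3))
E
```

```text
block [0.444 0.238 0.032]
base [ 0.469 -0.178  0.01 ]
level [0.409 0.011 0.009]
case [ 0.394 -0.355  0.013]
tape [0.54  0.348 0.016]
can [0.38  0.355 0.062]
```

View pics/comp.png

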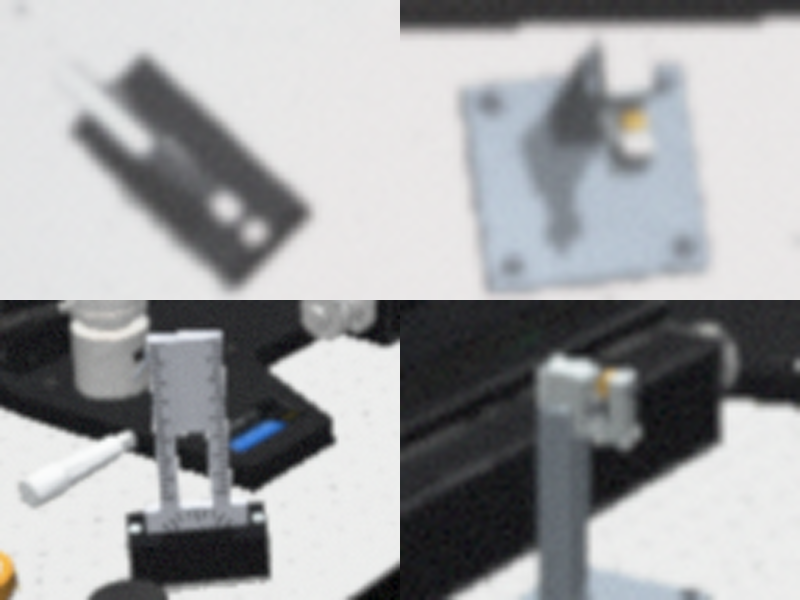

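The composite shows the ticked face turned towards the scene camera. The hook's upturned end and brass roller point towards the robot (about -x), with the post behind. Next: corners to poses.

```bash
python3 - <<'E'
from h import *
d=snap('top'); s=snap('scene'); im=d['img'].astype(int)
def quad(mask,x,y,w,h,z):
    m=np.zeros(mask.shape,np.uint8); m[y:y+h,x:x+w]=mask[y:y+h,x:x+w]
    m=cv2.morphologyEx(m,cv2.MORPH_CLOSE,np.ones((5,5)))
    c=max(cv2.findContours(m,0,2)[0],key=cv2.contourArea)[:,0,:]
    P=np.array([onz(d,p,z)[:2] for p in c])*1000
    r=cv2.minAreaRect(P.astype(np.float32)); print(np.round(r[0],1),np.round(r[1],1),round(r[2],1))
g=im.sum(2)
quad((g<270).astype(np.uint8),196,240,50,42,.032)
b=((im[:,:,2]-im[:,:,0]>8)&(g>300)).astype(np.uint8)
quad(b,365,228,60,45,.01)
for z in(.15,.2,.25,.3): print('board edge',z,onz(d,(400,127),z).round(3), onz(s,(205,203),z).round(3))
# plate top corners in scene crop -> scale 3.2 (148,335),(220,332)
a=np.array([(148/3.125+190,35/3.125+250),(220/3.125+190,32/3.125+250)])
P=[onz(s,p,.162) for p in a]; print(np.round(P,3))
# hook tip, scene crop scale5 origin(322,195): end top ~ (620,372)->
print(onz(s,(322+222/5,195+70/5),.135).round(3))
print('tip top', onz(d,(360+(632-400)/6.25,222+150/6.25),.135).round(3), 'roller',onz(d,(360+(632-400)/6.25,222+118/6.25),.129).round(3))
E
```

```text
[443. 238.] [84.7 36.4] 46.0
[ 469.  -175.9] [89.4 89.1] 4.9
board edge 0.15 [ 0.727 -0.196  0.15 ] [0.781 0.043 0.15 ]
board edge 0.2 [ 0.705 -0.187  0.2  ] [0.672 0.137 0.2  ]
board edge 0.25 [ 0.682 -0.178  0.25 ] [0.562 0.232 0.25 ]
board edge 0.3 [ 0.659 -0.168  0.3  ] [0.453 0.326 0.3  ]
[[0.46  0.255 0.162]
 [0.428 0.226 0.162]]
[ 0.456 -0.18   0.135]
tip top [ 0.453 -0.176  0.135] roller [ 0.465 -0.178  0.129]
```

```bash
python3 -m jog '[{"offset":[21,32,7],"roll":2.5,"jaw":100},{"offset":[21,32,7],"roll":2.5,"jaw":100},{"offset":[21,32,7],"roll":2.5,"jaw":100},{"offset":[21,32,7],"roll":2.5,"jaw":100},{"offset":[21,32,7],"roll":2.5,"jaw":100},{"offset":[21,32,7],"roll":2.5,"jaw":100},{"offset":[21,32,7],"roll":2.5,"jaw":100},{"offset":[21,32,7],"roll":2.5,"jaw":100},{"offset":[21,32,7],"roll":2.5,"jaw":100},{"offset":[21,32,7],"roll":2.5,"jaw":100},{"offset":[21,32,7],"roll":2.5,"jaw":100},{"offset":[21,32,7],"roll":2.5,"jaw":100}]'
python3 -m jog '[{"offset":[21,32,0],"roll":1.5,"jaw":100},{"offset":[12,16,0],"roll":0,"jaw":100},{"offset":[0,0,0],"roll":0,"jaw":100},{"offset":[0,0,0],"roll":0,"jaw":100}]'
python3 - <<'E'
from h import *
d=snap('wrist'); save(d,'w1.png'); print(np.round(d['T_tool_cam'],3).tolist(),d['e'].round(3),d['K'][0,0])
print(proj(d,(.472,-.1757,.12)),proj(d,(.4585,-.177,.135)))
E
```

```text
t: 1.25
tool_pos: [0.4044, -0.2463, 0.2992]
tool_rot: [[0.69, 0.0, 0.724], [-0.724, -0.001, 0.69], [0.001, -1.0, -0.0]]
force: [-0.1, -0.3, 0.2]
width: 0.0917
t: 1.58
tool_pos: [0.4371, -0.1993, 0.2986]
tool_rot: [[0.709, -0.0, 0.705], [-0.705, -0.0, 0.709], [0.0, -1.0, -0.0]]
force: [-1.2, -0.9, -0.8]
width: 0.092
[[1.0, -0.001, 0.001, 0.002], [-0.001, -0.252, 0.968, -0.17], [-0.001, -0.968, -0.252, 0.071], [0.0, 0.0, 0.0, 1.0]] [ 0.489 -0.151  0.469] 415.4030605632618
[329.22490294 165.76350282] [318.6862621  180.57593934]
```

View pics/w1.png

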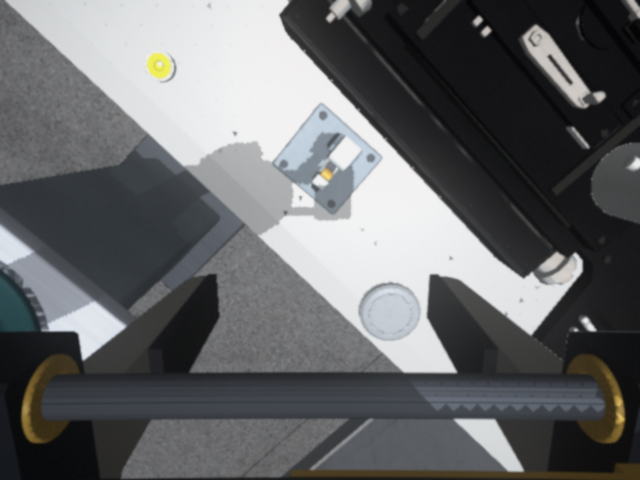

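The hook is seen from above: white post top (347,153), brass roller (327,174), end (318,183), base corners (322,103), (382,157), (333,213), (273,162). Next I'll measure these.

```bash
python3 - <<'E'
from h import *
d=snap('wrist'); im=d['img'].astype(int)
C=[(322,103),(382,157),(333,213),(273,162)]
P=np.array([onz(d,p,.01)[:2] for p in C])*1000; print(P.round(1),P.mean(0), [np.linalg.norm(P[i]-P[i-1]).round(1) for i in range(4)])
for i in range(4): v=P[i]-P[i-1]; print(np.degrees(np.arctan2(v[1],v[0])).round(1))
g=im.sum(2); o=(im[:,:,0]-im[:,:,2]>60); o[:140]=0;o[210:]=0;o[:,:290]=0;o[:,370:]=0
ys,xs=np.where(o); c=(xs.mean(),ys.mean()); print('roller',c,len(xs),onz(d,c,.129)*1000)
w=((g>560)).astype(np.uint8); w[:130]=0;w[200:]=0;w[:,:300]=0;w[:,368:]=0
n,l,st,ce=cv2.connectedComponentsWithStats(w)
for i in range(1,n):
    if 20<st[i,4]<2000: 
        c=cv2.findContours((l==i).astype(np.uint8),0,2)[0][0][:,0]
        Q=np.array([onz(d,p,.134)[:2] for p in c],np.float32)*1000; print(st[i],ce[i],cv2.minAreaRect(Q),onz(d,ce[i],.134)[:2]*1000)
cv2.imwrite('pics/c1.png',cv2.resize(d['img'][95:220,265:390,::-1],(600,600),interpolation=cv2.INTER_CUBIC))
E
```

```text
[[ 506.4 -133.5]
 [ 512.9 -218.9]
 [ 432.  -225.2]
 [ 425.5 -138.8]] [ 469.19473978 -179.10467087] [np.float64(81.0), np.float64(85.6), np.float64(81.2), np.float64(86.6)]
3.8
-85.6
-175.5
94.3
roller (np.float64(325.87640449438203), np.float64(172.1011235955056)) 89 [ 466.23717548 -178.11185398  129.        ]
[300 130  21  32 367] [306.29700272 141.69209809] ((472.2431640625, -154.2568359375), (23.975248336791992, 15.565022468566895), 44.12148666381836) [ 472.40373658 -150.13465542]
[ 328  130   40   70 1601] [353.56339788 159.45596502] ((482.51153564453125, -186.23931884765625), (54.81846237182617, 30.815980911254883), 46.54689407348633) [ 489.08108787 -186.23362519]
[318 158   9   7  27] [322.48148148 161.25925926] ((470.4907531738281, -169.7556915283203), (2.0428543090820312, 7.893194675445557), 81.41600799560547) [ 470.68356473 -169.78099554]
[312 173  16  13 133] [319.39097744 179.38345865] ((458.4971923828125, -178.56695556640625), (10.77204704284668, 8.519285202026367), 89.96148681640625) [ 458.78993485 -178.14673295]
[303 184  11  10  50] [308.42 188.36] ((447.6581726074219, -177.39471435546875), (9.6728515625, 4.012935161590576), 89.5886001586914) [ 447.41261831 -176.96944632]
[300 187  14  13 108] [304.86111111 194.73148148] ((443.5803527832031, -178.48544311523438), (9.762667655944824, 10.568509101867676), 44.957923889160156) [ 441.68039068 -178.55175621]
```

View pics/c1.png

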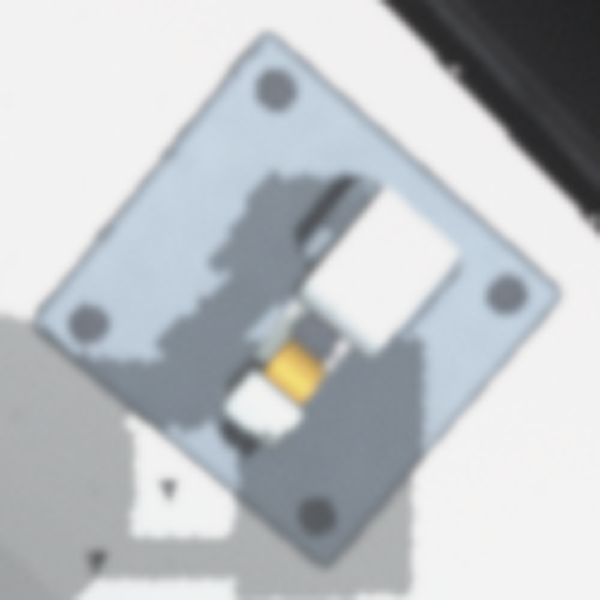

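The crop shows the throat between the white shoulder block (front edge (300,293)–(378,352)) and the brass roller, with the end block at (225,403), (258,370), (303,410), (270,440).

```bash
python3 - <<'E'
from h import *
d=snap('wrist')
f=lambda u,v,z: onz(d,(265+u/4.8-.4,95+v/4.8-.4),z)[:2]*1000
S=[f(300,293,.134),f(378,352,.134),f(462,255,.134),f(388,187,.134)]
T=[f(*p,.135) for p in((225,403),(258,370),(303,410),(270,440))]
print('block',np.round(S,1).tolist(),np.mean(S,0)); print('tip',np.round(T,1).tolist(),np.mean(T,0)); 
v=np.mean(S,0)-np.mean(T,0); print(v,np.degrees(np.arctan2(v[1],v[0])))
v=S[0]-S[1]; print(np.degrees(np.arctan2(v[1],v[0]))-90, np.linalg.norm(v))
B=[f(*p,.01) for p in((268,30),(562,293),(325,567),(35,322))]; print('base',np.round(B,1).tolist(),np.mean(B,0))
E
```

```text
block [[476.1, -170.0], [478.4, -186.0], [499.1, -184.5], [498.1, -168.2]] [ 487.93395691 -177.15859824]
tip [[454.6, -173.8], [462.3, -173.9], [462.9, -183.8], [455.5, -183.5]] [ 458.84233612 -178.73629374]
[29.0916208   1.57769551] 3.1042213095093865
8.318606608115005 16.15252095287589
base [[506.5, -131.6], [513.3, -218.3], [431.3, -225.0], [424.7, -138.4]] [ 468.93864402 -178.34221192]
```

```bash
python3 -m jog '[{"offset":[0,36,0],"roll":0,"jaw":100},{"offset":[0,37,0],"roll":0,"jaw":100},{"offset":[0,37,0],"roll":0,"jaw":100},{"offset":[0,37,0],"roll":0,"jaw":100},{"offset":[1,37,0],"roll":0,"jaw":100},{"offset":[1,37,0],"roll":0,"jaw":100},{"offset":[1,37,-5],"roll":0,"jaw":100},{"offset":[1,37,-5],"roll":0,"jaw":100},{"offset":[1,37,-5],"roll":0,"jaw":100},{"offset":[1,37,-5],"roll":0,"jaw":100},{"offset":[1,37,-5],"roll":0,"jaw":100},{"offset":[0,33,0],"roll":0,"jaw":100}]'
python3 -m jog '[{"offset":[0,0,0],"roll":0,"jaw":100},{"offset":[0,0,0],"roll":0,"jaw":100},{"offset":[0,0,0],"roll":0,"jaw":100}]'
python3 - <<'E'
from h import *
d=snap('wrist'); save(d,'w2.png'); print(d['e'].round(3))
print(proj(d,(.444,.24,.162)))
E
```

```text
t: 2.73
tool_pos: [0.4439, 0.2391, 0.2726]
tool_rot: [[0.705, -0.001, 0.709], [-0.709, -0.001, 0.705], [-0.0, -1.0, -0.001]]
force: [-0.4, 0.1, 0.3]
width: 0.092
t: 2.98
tool_pos: [0.4444, 0.2372, 0.2732]
tool_rot: [[0.706, -0.001, 0.709], [-0.709, -0.001, 0.706], [0.0, -1.0, -0.001]]
force: [0.7, -0.8, -0.4]
width: 0.0915
[0.496 0.286 0.443]
[315.72135729 231.51086967]
```

View pics/w2.png

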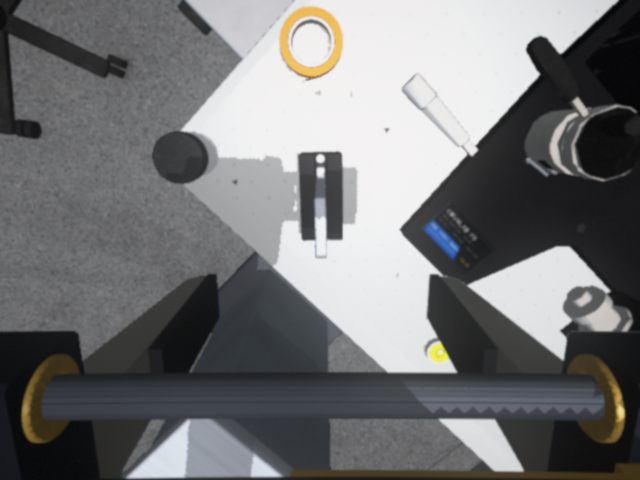

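The plate is a bright vertical bar, columns 316–327 with its near end at row 257, square to the jaws. The block spans columns 299–342 and the finger tips are at columns 217 and 429.

```bash
python3 - <<'E'
from h import *
d=snap('wrist'); g=d['img'].astype(int).sum(2); s=get_state()
R=np.array(s['tool_rot']); p=np.array(s['tool_pos'])
for v in (200,210,220,230,240,250,254,256,257,258,259): 
    row=g[v,300:341]; xs=np.where(row>430)[0]+300; 
    if len(xs): m=(xs.min()+xs.max())/2; q=onz(d,(m,v),.162); print(v,xs.min(),xs.max(),(q*1000).round(1),(R.T@(q-p)*1000).round(1))
E
```

```text
200 315 323 [461.6 253.5 162. ] [ -0.  111.4  24. ]
210 315 324 [456.8 248.4 162. ] [  0.3 111.4  17.1]
220 314 325 [451.8 243.4 162. ] [  0.3 111.5  10. ]
230 315 325 [447.  238.2 162. ] [  0.6 111.5   2.9]
240 300 340 [441.9 233.1 162. ] [  0.6 111.5  -4.3]
250 300 340 [436.7 228.  162. ] [  0.6 111.5 -11.6]
254 300 340 [434.6 225.9 162. ] [  0.6 111.5 -14.6]
256 300 340 [433.5 224.8 162. ] [  0.6 111.5 -16.1]
257 300 340 [433.  224.3 162. ] [  0.6 111.5 -16.8]
258 300 340 [432.5 223.8 162. ] [  0.5 111.5 -17.6]
259 300 340 [432.  223.3 162. ] [  0.5 111.5 -18.3]
```

```bash
python3 - <<'E'
from h import *
d=snap('wrist'); s=get_state()
R=np.array(s['tool_rot']); p=np.array(s['tool_pos'])
for v in (151.5,240.5): print((R.T@(onz(d,(320.5,v),.032)-p)*1000).round(1))
E
python3 -m jog '[{"offset":[1,1,-30],"roll":0,"jaw":100},{"offset":[1,1,-30],"roll":0,"jaw":100},{"offset":[1,1,-30],"roll":0,"jaw":100},{"offset":[0,0,-30],"roll":0,"jaw":100},{"offset":[0,0,-20],"roll":0,"jaw":100},{"offset":[0,0,-5],"roll":0,"jaw":100},{"offset":[0,0,0],"roll":0,"jaw":100},{"offset":[0,0,0],"roll":0,"jaw":100},{"offset":[0,0,0],"roll":0,"jaw":100}]'
```

```text
[  0.8 241.5  49.6]
[  0.6 241.6 -39.8]
t: 3.88
tool_pos: [0.448, 0.2422, 0.1302]
tool_rot: [[0.707, 0.003, 0.708], [-0.708, 0.001, 0.707], [0.001, -1.0, 0.003]]
force: [-0.5, 0.0, 0.4]
width: 0.0918
```

```bash
python3 -m jog '[{"offset":[0,0,-2],"roll":0,"jaw":50},{"offset":[0,0,0],"roll":0,"jaw":20},{"offset":[0,0,0],"roll":0,"jaw":0},{"offset":[0,0,0],"roll":0,"jaw":0},{"offset":[0,0,0],"roll":0,"jaw":0},{"offset":[0,0,0],"roll":0,"jaw":0},{"offset":[0,0,0],"roll":0,"jaw":0},{"offset":[0,0,0],"roll":0,"jaw":0},{"offset":[0,0,0],"roll":0,"jaw":0},{"offset":[0,0,0],"roll":0,"jaw":0}]' 50
```

```text
t: 4.72
tool_pos: [0.4468, 0.242, 0.1266]
tool_rot: [[0.707, -0.0, 0.707], [-0.707, -0.0, 0.707], [-0.0, -1.0, -0.0]]
force: [0.5, -0.0, -0.5]
width: 0.0272
```

```bash
python3 -m jog '[{"offset":[0,0,0],"roll":0,"jaw":0},{"offset":[0,0,0],"roll":0,"jaw":0},{"offset":[0,0,0],"roll":0,"jaw":0},{"offset":[0,0,0],"roll":0,"jaw":0},{"offset":[0,0,0],"roll":0,"jaw":0},{"offset":[0,0,0],"roll":0,"jaw":0},{"offset":[0,0,0],"roll":0,"jaw":0}]' 50
python3 -c "
from h import *
d=snap('wrist'); save(d,'w3.png')"
```

```text
t: 5.3
tool_pos: [0.4468, 0.242, 0.1266]
tool_rot: [[0.707, 0.0, 0.707], [-0.707, -0.0, 0.707], [0.0, -1.0, -0.0]]
force: [0.5, -0.4, -0.1]
width: 0.0077
```

Gripped (7.7 mm opening). Lifting straight up.

```bash
python3 -m jog '[{"offset":[0,0,3],"roll":0,"jaw":0},{"offset":[0,0,5],"roll":0,"jaw":0},{"offset":[0,0,8],"roll":0,"jaw":0},{"offset":[0,0,10],"roll":0,"jaw":0},{"offset":[0,0,10],"roll":0,"jaw":0},{"offset":[0,0,10],"roll":0,"jaw":0},{"offset":[0,0,10],"roll":0,"jaw":0},{"offset":[0,0,10],"roll":0,"jaw":0},{"offset":[0,0,7],"roll":0,"jaw":0},{"offset":[0,0,0],"roll":0,"jaw":0},{"offset":[0,0,0],"roll":0,"jaw":0},{"offset":[0,0,0],"roll":0,"jaw":0}]'
```

```text
t: 6.35
tool_pos: [0.4466, 0.2417, 0.1992]
tool_rot: [[0.707, -0.001, 0.707], [-0.707, -0.0, 0.707], [-0.0, -1.0, -0.001]]
force: [-0.1, 0.4, -1.0]
width: 0.0079
```

```bash
python3 -m jog '[{"offset":[-10,-15,5],"roll":2,"jaw":0},{"offset":[-10,-30,0],"roll":4,"jaw":0},{"offset":[-7,-32,0],"roll":4.5,"jaw":0},{"offset":[-5,-32,0],"roll":4.5,"jaw":0},{"offset":[0,-32,0],"roll":4.5,"jaw":0},{"offset":[0,-32,0],"roll":4.5,"jaw":0},{"offset":[0,-32,0],"roll":4.5,"jaw":0},{"offset":[0,-32,0],"roll":4.5,"jaw":0},{"offset":[0,-32,0],"roll":4.5,"jaw":0},{"offset":[0,-32,0],"roll":4.5,"jaw":0},{"offset":[0,-32,0],"roll":4.5,"jaw":0},{"offset":[0,-32,0],"roll":3.3,"jaw":0}]'
python3 -m jog '[{"offset":[0,-30,-10],"roll":0,"jaw":0},{"offset":[0,-20,-10],"roll":0,"jaw":0},{"offset":[0,-5,-10],"roll":0,"jaw":0},{"offset":[0,0,0],"roll":0,"jaw":0},{"offset":[0,0,0],"roll":0,"jaw":0},{"offset":[0,0,0],"roll":0,"jaw":0}]'
python3 - <<'E'
from h import *
d=snap('wrist'); save(d,'w4.png'); s=snap('scene'); save(s,'s4.png'); t=snap('top')
a=cv2.imread('pics/w4.png')[60:330,140:500]
b=cv2.resize(s['img'][195:295,310:430,::-1],(480,400),interpolation=cv2.INTER_CUBIC)
a=cv2.resize(a,(320,240)); o=np.zeros((400,800,3),np.uint8); o[:240,:320]=a; o[:,320:]=b; cv2.imwrite('pics/v4.png',o)
E
```

```text
t: 7.35
tool_pos: [0.4141, -0.1245, 0.2042]
tool_rot: [[0.996, -0.001, -0.088], [0.088, 0.0, 0.996], [-0.001, -1.0, 0.0]]
force: [0.8, -0.1, -1.4]
width: 0.0079
t: 7.85
tool_pos: [0.4151, -0.1763, 0.1747]
tool_rot: [[0.996, -0.0, -0.086], [0.086, 0.001, 0.996], [0.0, -1.0, 0.001]]
force: [-0.0, 0.4, -1.2]
width: 0.0078
```

View pics/v4.png

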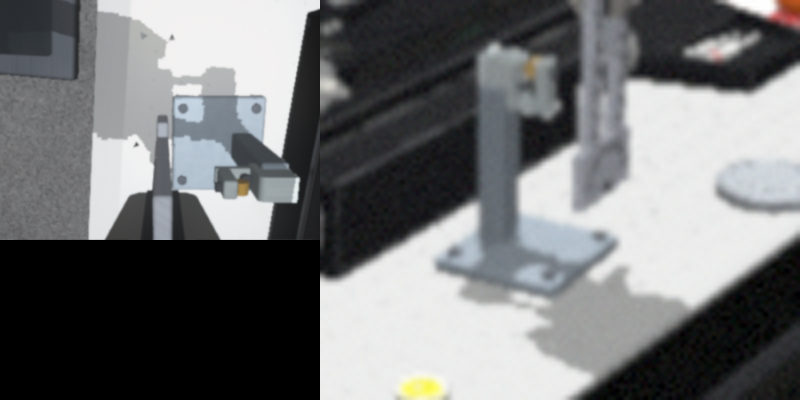

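The plate hangs about 50 mm in front of the hook, square to it; the scene view shows the blank back towards the hook. A close-up next for the lateral fit.

```bash
python3 -c "
import cv2
a=cv2.imread('pics/w4.png')[190:340,300:500]
cv2.imwrite('pics/v5.png',cv2.resize(a,(800,600),interpolation=cv2.INTER_CUBIC))"
```

```text
(no output)
```

View pics/v5.png

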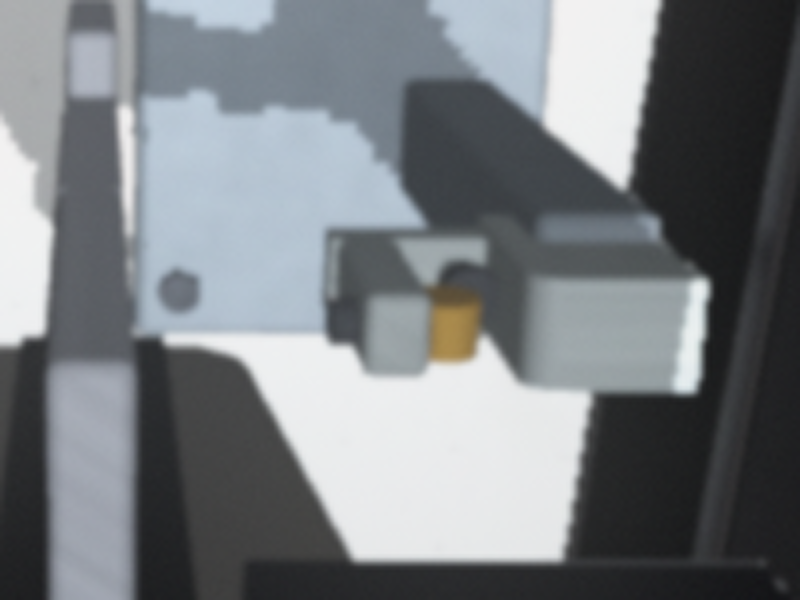

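In the close-up (4x from (300,190)): end top (365..428, 293..377), shoulder front edge column 525, rows 275..385, and the plate top in columns 47..135 with its far edge at row 362.

```bash
python3 - <<'E'
from h import *
d=snap('wrist'); s=get_state(); R=np.array(s['tool_rot']); p=np.array(s['tool_pos'])
print((p*1000).round(1),np.degrees(np.arctan2(R[1,0],R[0,0])))
f=lambda u,v,z: (R.T@(onz(d,(300+u/4-.4,190+v/4-.4),z)-p)*1000).round(1)[[0,2]]
zt=.1747+.035
for n,u,v,z in[('tip',365,293,.135),('tip',428,377,.135),('tipmid',396,335,.135),('sh',525,275,.134),('sh',525,385,.134),('back',697,275,.134),('plateL',47,362,zt),('plateR',135,362,zt)]: print(n,f(u,v,z))
E
```

```text
[ 415.3 -177.2  175.2] 4.910436935402619
tip [38.2  0.3]
tip [ 47.1 -11.6]
tipmid [42.5 -5.6]
sh [59.5  2.4]
sh [ 60.5 -13.2]
back [82.2  2.4]
plateL [-2.1 18.5]
plateR [ 5.5 18.5]
```

```bash
python3 -m jog '[{"offset":[5,-2,-1],"roll":0,"jaw":0},{"offset":[7,0.6,-1],"roll":0,"jaw":0},{"offset":[7,0.6,0],"roll":0,"jaw":0},{"offset":[7,0.6,0],"roll":-0.5,"jaw":0},{"offset":[4,0.3,0],"roll":0,"jaw":0},{"offset":[0,0,0],"roll":0,"jaw":0},{"offset":[0,0,0],"roll":0,"jaw":0}]'
```

```text
t: 8.63
tool_pos: [0.445, -0.1776, 0.1724]
tool_rot: [[0.997, -0.0, -0.076], [0.076, 0.0, 0.997], [-0.0, -1.0, 0.0]]
force: [-0.3, 0.2, -1.4]
width: 0.0076
```

```bash
python3 -m jog '[{"offset":[6,0.6,0],"roll":0,"jaw":0},{"offset":[6,0.5,0],"roll":0,"jaw":0},{"offset":[6,0.5,0],"roll":0,"jaw":0},{"offset":[5,0.4,0],"roll":0,"jaw":0},{"offset":[0,0,0],"roll":0,"jaw":0},{"offset":[0,0,0],"roll":0,"jaw":0}]'
python3 - <<'E'
from h import *
d=snap('wrist'); save(d,'w6.png'); s=snap('scene')
a=cv2.resize(d['img'][180:330,260:440,::-1],(400,333),interpolation=cv2.INTER_CUBIC)
b=cv2.resize(s['img'][185:285,310:410,::-1],(400,400),interpolation=cv2.INTER_CUBIC)
o=np.zeros((400,800,3),np.uint8); o[:333,:400]=a; o[:,400:]=b; cv2.imwrite('pics/v6.png',o)
E
```

```text
t: 9.13
tool_pos: [0.4681, -0.1757, 0.1725]
tool_rot: [[0.997, -0.0, -0.076], [0.076, 0.0, 0.997], [-0.0, -1.0, 0.0]]
force: [0.3, 0.1, -1.7]
width: 0.0076
```

View pics/v6.png

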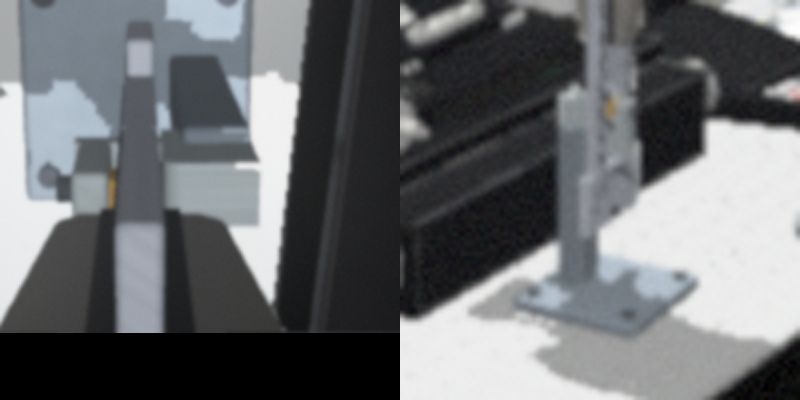

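The end has passed through the window and the plate stands just in front of the shoulder. Descending, watching the force.

```bash
python3 -m jog '[{"offset":[0,0,-2],"roll":0,"jaw":0},{"offset":[0,0,-2],"roll":0,"jaw":0},{"offset":[0,0,-2],"roll":0,"jaw":0},{"offset":[0,0,-2],"roll":0,"jaw":0},{"offset":[0,0,0],"roll":0,"jaw":0},{"offset":[0,0,0],"roll":0,"jaw":0}]'
python3 -m jog '[{"offset":[0,0,-1],"roll":0,"jaw":0},{"offset":[0,0,-1],"roll":0,"jaw":0},{"offset":[0,0,0],"roll":0,"jaw":0}]'
python3 -m jog '[{"offset":[0,0,-1],"roll":0,"jaw":0},{"offset":[0,0,-1],"roll":0,"jaw":0},{"offset":[0,0,0],"roll":0,"jaw":0}]'
```

```text
t: 9.73
tool_pos: [0.4677, -0.1759, 0.1644]
tool_rot: [[0.997, -0.0, -0.075], [0.075, 0.0, 0.997], [-0.0, -1.0, 0.0]]
force: [-0.6, 0.4, -1.5]
width: 0.0074
t: 9.98
tool_pos: [0.4683, -0.176, 0.1628]
tool_rot: [[0.997, 0.001, -0.075], [0.075, -0.0, 0.997], [0.001, -1.0, -0.0]]
force: [0.1, -0.3, -0.5]
width: 0.0079
t: 10.23
tool_pos: [0.4695, -0.176, 0.1615]
tool_rot: [[0.997, 0.004, -0.075], [0.075, -0.001, 0.997], [0.004, -1.0, -0.001]]
force: [3.4, 0.1, 3.9]
width: 0.0077
```

```bash
for i in 1; do :; done; python3 -m jog '[{"offset":[0,0,-1],"roll":0,"jaw":0},{"offset":[0,0,-1],"roll":0,"jaw":0},{"offset":[0,0,0],"roll":0,"jaw":0}]'
python3 -m jog '[{"offset":[0,0,-1],"roll":0,"jaw":0},{"offset":[0,0,-1],"roll":0,"jaw":0},{"offset":[0,0,0],"roll":0,"jaw":0}]'
python3 -m jog '[{"offset":[0,0,-1],"roll":0,"jaw":0},{"offset":[0,0,-1],"roll":0,"jaw":0},{"offset":[0,0,0],"roll":0,"jaw":0}]'
```

```text
t: 10.48
tool_pos: [0.47, -0.176, 0.1595]
tool_rot: [[0.997, 0.005, -0.075], [0.075, -0.001, 0.997], [0.005, -1.0, -0.001]]
force: [5.0, -0.3, 2.6]
width: 0.0076
t: 10.73
tool_pos: [0.4696, -0.176, 0.1572]
tool_rot: [[0.997, 0.004, -0.075], [0.075, -0.001, 0.997], [0.004, -1.0, -0.001]]
force: [6.0, -0.9, 2.6]
width: 0.0078
t: 10.98
tool_pos: [0.4695, -0.176, 0.155]
tool_rot: [[0.997, 0.004, -0.075], [0.075, -0.0, 0.997], [0.004, -1.0, -0.001]]
force: [5.8, 0.5, 1.0]
width: 0.0077
```

```bash
python3 -m jog '[{"offset":[0,0,-1],"roll":0,"jaw":0},{"offset":[0,0,-1],"roll":0,"jaw":0},{"offset":[0,0,0],"roll":0,"jaw":0}]'
python3 -m jog '[{"offset":[0,0,-1],"roll":0,"jaw":0},{"offset":[0,0,-1],"roll":0,"jaw":0},{"offset":[0,0,0],"roll":0,"jaw":0}]'
python3 -m jog '[{"offset":[0,0,-1],"roll":0,"jaw":0},{"offset":[0,0,0],"roll":0,"jaw":0}]'
python3 -m jog '[{"offset":[0,0,-1],"roll":0,"jaw":0},{"offset":[0,0,0],"roll":0,"jaw":0}]'
```

```text
t: 11.23
tool_pos: [0.4694, -0.1759, 0.1529]
tool_rot: [[0.997, 0.004, -0.075], [0.075, -0.0, 0.997], [0.004, -1.0, -0.0]]
force: [6.6, 0.3, 0.7]
width: 0.0081
t: 11.48
tool_pos: [0.4695, -0.1758, 0.1508]
tool_rot: [[0.997, 0.004, -0.075], [0.075, 0.0, 0.997], [0.004, -1.0, -0.0]]
force: [6.0, -0.2, 0.8]
width: 0.0078
t: 11.65
tool_pos: [0.4694, -0.1758, 0.1498]
tool_rot: [[0.997, 0.004, -0.075], [0.075, 0.0, 0.997], [0.004, -1.0, -0.0]]
force: [7.1, 0.1, -1.6]
width: 0.0079
t: 11.82
tool_pos: [0.4694, -0.1758, 0.1488]
tool_rot: [[0.997, 0.004, -0.075], [0.075, 0.0, 0.997], [0.004, -1.0, -0.0]]
force: [6.9, -0.7, -0.9]
width: 0.0079
```

```bash
for r in 1 2 3; do python3 -m jog '[{"offset":[0,0,-1],"roll":0,"jaw":0},{"offset":[0,0,0],"roll":0,"jaw":0}]' | egrep 'pos|force'; sleep 0; done
```

```text
tool_pos: [0.4696, -0.1758, 0.1481]
force: [4.9, -0.2, 2.2]
tool_pos: [0.4696, -0.1758, 0.1479]
force: [3.1, 0.9, 10.7]
tool_pos: [0.4696, -0.1759, 0.1478]
force: [1.1, 2.6, 18.6]
```

```bash
python3 -m jog '[{"offset":[0,0,0.3],"roll":0,"jaw":0},{"offset":[0,0,0],"roll":0,"jaw":0},{"offset":[0,0,0],"roll":0,"jaw":0},{"offset":[0,0,0],"roll":0,"jaw":0}]' | egrep 'pos|force'
python3 -c "
from h import *
s=snap('scene'); w=snap('wrist')
o=np.hstack([cv2.resize(s['img'][185:285,310:410,::-1],(400,400),interpolation=cv2.INTER_CUBIC),cv2.resize(w['img'][180:330,260:410,::-1],(400,400),interpolation=cv2.INTER_CUBIC)])
cv2.imwrite('pics/v7.png',o); print(get_state()['force'])"
```

```text
tool_pos: [0.4696, -0.1759, 0.1478]
force: [2.1, 1.7, 15.9]
[ 1.57803041  0.23839643 16.08166062]
```

View pics/v7.png

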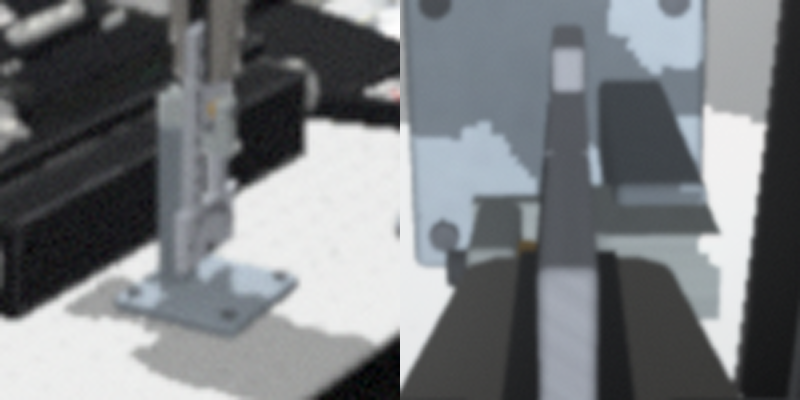

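It is seated at TCP z 0.148, stopped rigidly and held at about 16 N. I'll ease the load, then let go.

```bash
python3 -m jog '[{"offset":[0,0,0.6],"roll":0,"jaw":0},{"offset":[0,0,0.6],"roll":0,"jaw":0},{"offset":[0,0,0],"roll":0,"jaw":0},{"offset":[0,0,0],"roll":0,"jaw":0}]' 20| egrep 'pos|force'
python3 -m jog '[{"offset":[0,0,0],"roll":0,"jaw":10},{"offset":[0,0,0],"roll":0,"jaw":20},{"offset":[0,0,0],"roll":0,"jaw":30},{"offset":[0,0,0],"roll":0,"jaw":40},{"offset":[0,0,0],"roll":0,"jaw":40},{"offset":[0,0,0],"roll":0,"jaw":40},{"offset":[0,0,0],"roll":0,"jaw":40}]' | egrep 'pos|force|wid'
```

```text
tool_pos: [0.4695, -0.1758, 0.148]
force: [3.8, 1.8, 6.8]
tool_pos: [0.4673, -0.1759, 0.1468]
force: [-0.4, 0.1, 0.4]
width: 0.0366
```

```bash
python3 -m jog '[{"offset":[2,0,5],"roll":0,"jaw":40},{"offset":[0,0,10],"roll":0,"jaw":40},{"offset":[0,0,15],"roll":0,"jaw":40},{"offset":[0,0,20],"roll":0,"jaw":40},{"offset":[0,0,25],"roll":0,"jaw":60},{"offset":[0,0,25],"roll":0,"jaw":60},{"offset":[0,0,0],"roll":0,"jaw":60},{"offset":[0,0,0],"roll":0,"jaw":60},{"offset":[0,0,0],"roll":0,"jaw":60}]' | egrep 'pos|force|wid'
python3 -c "
from h import *
s=snap('scene'); w=snap('wrist')
o=np.hstack([cv2.resize(s['img'][185:285,310:410,::-1],(400,400),interpolation=cv2.INTER_CUBIC),cv2.resize(w['img'][120:320,230:430,::-1],(400,400),interpolation=cv2.INTER_CUBIC)])
cv2.imwrite('pics/v8.png',o)
st=get_state();R=np.array(st['tool_rot']);p=np.array(st['tool_pos']);print(p)"
```

```text
tool_pos: [0.4695, -0.1759, 0.2472]
force: [-0.6, -0.7, 0.2]
width: 0.0551
[ 0.46916699 -0.17578951  0.24635965]
```

View pics/v8.png

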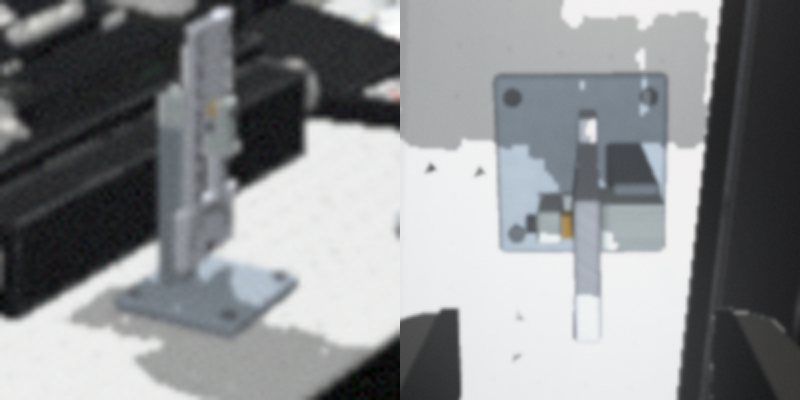

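```bash
python3 -c "
from cell import bot; print(bot.sign_off())"
```

```text
the job is handed in; nothing more can be done
None
```

The dial plate is hanging on the hook with its graduated face outward, released, and the job is handed in. The run took about 15 s of the 70 s allowed. The sign-off gave no verdict.

- **Moving it:** I gripped the tab, lifted the plate straight out of its block, turned it about 50° and brought the window over the hook from the front.
- **Seating it:** I then lowered it against the clip until it stopped hard at TCP z ≈ 0.148 m. That puts the window edge roughly 3 mm below `hook_seat`.
- **Pressing it home:** The upward force on the tool read 18.6 N at its highest, then I held it at about 16 N. The share on the screw itself was not measured, but the total on the plate was about 20 N, under the 25 N limit. I eased off to about 7 N before letting go.
- **Last checks:** After I backed off, the pictures showed the plate upright, square to the hook and free of the fingers, with the ticked face outward. The tool force read near zero. I saw no contact with the bystanders, but did not measure their positions again at the end.
- **Disagreement:** My two estimates of the hook's sideways position differed by a few millimetres. The window leaves only about ±4 mm of play around the hook, which is inside the ±6 mm limit, so I did not refine it.

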